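# Slide the pepper mill home into the condiment rack

### The job

Put the tall pepper mill away: with the fingers, push it low on its body so that it slides upright along the worktop, into the empty bay of the low wooden condiment rack, until its foot stands wholly inside the bay. Push gently and neither grip, lift nor tip the mill. Leave everything else on the worktop where it is, and finish clear of the mill.

Things in the scene. Friction and masses are not known exactly. Their poses are not given: they have to be found in the camera images.
- pepper_mill: The taller of two dark-wood mills, loose, about 0.32 kg (varies), 210 mm tall, round. Foot: plain cylinder 58 mm in diameter up to 50 mm height; above it slimmer (at most 48 mm across), a small knob on top. Pushed steadily at 15 to 35 mm height it slides, pushed at half height or above it may tip. Origin: centre of its underside; z up.
- rack: Fixed low wooden rack at the left, its open front facing right; no floor. An E of 12 mm boards from above: back board 220 mm long, 60 mm high; three side boards 90 mm long, 40 mm high. Two bays, 90 mm deep, 92 mm wide, centred at y = +52 and -52 mm. Origin: on the worktop, mid-length of the side boards, mid-width. x points into the bays: front at x = -45 mm, back board's face at x = +45 mm.
- coaster: Flat round cork-coloured patch, 76 mm in diameter, 0.6 mm thick, no obstacle, always in the middle of the empty bay (x about 0, y = +52 or -52 mm in the rack's frame). Origin: its centre.
- sugar_jar: White lidded jar, loose, 68 mm in diameter, 110 mm tall, standing in the other bay. Origin: centre of its underside.
- salt_mill: The shorter dark-wood mill, loose, foot 52 mm in diameter, 125 mm tall; it stands either beyond the pepper mill or to the right of it (the mug has the other place). To be left alone. Origin: centre of its underside.
- mug: White mug, loose, 80 mm in diameter, 92 mm tall, with a handle that reaches about 35 mm out along its +y axis (pointing roughly away from the robot). It stands beyond the pepper mill or to the right of it. To be left alone. Origin: centre of its underside.
- soap_bottle: Green bottle, loose, 60 mm in diameter, 200 mm tall, at the right. To be left alone. Origin: centre of its underside.
- bowl: Blue bowl, loose, 140 mm in diameter, 60 mm tall, at the left. To be left alone. Origin: centre of its underside.

How it is judged:
By the outcome, as a careful person would: the job done as asked, in the order asked, and still so for the second after the job is handed in, with the robot touching nothing.
It also fails if it takes over 61 s, if anything falls off the work surface, if the arm or the gripper's body presses on something with over 40 N, if the wrist force passes 120 N, or if a joint passes its speed limit or range.

### The arm

A 6-joint arm with a two-finger parallel gripper is mounted at the origin on the work surface. World frame = base frame: x ahead of the robot, y to its left, z up, the work surface at z = 0. Lengths are in mm, angles in rad, forces in N, time in s.
With the tool pointing down it reaches from about 275 to 1000 mm from the base axis. Payload 8.4 kg.
Tool frame: the origin (TCP) lies midway between the tips of the shut fingers; the grasp point (between the pads) lies behind it (arm.grip_point_offset is the y of the grasp point in the tool frame, in mm); y points along the fingers, z is the direction in which the jaws open and shut, and the axes are right-handed (so a half turn about y gives the same grasp; the last joint's range is limited). The gripper opens to 85 mm and grips with 20 to 120 N. Pads are 22 mm wide; open, the fingers measure 114 mm over their backs; the gripper's body (76 mm by 85 mm) begins 54 mm behind the grasp point. The pads swing forward as they close: fully open they stand 13 mm farther back than shut.
Start: joints at [1.228, 0.353, 1.633, -0, 1.155, -0.002], TCP at [208.899, 589.058, 231.281] pointing down, gripper open.
Joint ranges: [-2.63, 2.63], [-0.92, 2.1], [0.06, 2.66], [-1.3, 4.44], [0, 2.69], [-3.02, 3.02]. Speed limits (rad/s): [2.22, 2.22, 2.79, 3.14, 3.14, 3.14].

### API

Orientations are given as a unit quaternion [x, y, z, w].
In Python, from plant import arm, vision gives the robot as it stands.
- The arm moves only by the tool apply_moves, never from a script. Its argument "motion" is a list of rows, each an object with "xyz": the shift along the tool's x, y, z in m, a list of three; "delta_rot": the turn, a rotation vector about the tool's x, y, z in degrees, a list of three; "hand": the gripper's target within -1 to 1 (shut at 1, half-way at 0, fully open at -1). A call has 1 to 10 rows; each row shifts and turns the commanded pose from where the row before left it, along the tool's axes as they then stand; what a row does not reach is not made up. A row lasts 1/12 s, in which the tool goes at most 41.7 mm and 7.16 degrees, less where a joint would pass 70% of its speed; a pose out of reach is approached as far as the arm can. A call is refused whole if a number of a shift passes 0.0417 or a number of a turn 7.16, either way. A call with a gripper value outside its range is refused whole. The fingers move at their own pace and stop on an object; the grip force is fixed at half the most. Time passes only in rows, so rows that do not move let the fingers close. It gives the time, the measured TCP pose, the force and the opening at its end, in the units of the state.
- arm.sense(): the state, without advancing time (a new reading comes with each control period).
- vision.snapshot(name): name is "side" or "top" or "wrist"; returns the picture (384x512x3 uint8, red, green, blue); there is no depth.
- vision.camera_params(name): a dict with "mtx" (3x3 intrinsics, pixels), "rvec" (rotation vector, rad) and "tvec" (3), from world to camera coordinates, as OpenCV has them. Camera axes: x right, y down, z forward; pixel columns grow to the right and rows downward; lengths in mm; the calibration is good to about 2 mm. A picture is of the moment at which its call begins: read the wrist's pose just before it. camera_params takes no time and is no camera call; for the wrist camera it gives the pose at the moment of the call.
- arm.finish_job(): hands the job in, once; it reports no verdict.
Trained networks look in the newest picture that a camera, given by its name, has taken for a name from the list of things; names that differ only in an ending like _2 or _b are one class to them, and where a whole thing is asked for, a point or a joint stands for the part that bears it (a point fixed in the world has none). Each returns a list of dicts, best first, with "conf" (0 to 1); they miss things now and then, are a little off and sometimes report something else, mostly with a low value. They report only what shows in the picture. A call takes as long as a camera call.
- vision.boxes_of(thing, camera): "xyz" ([x, y, z] in mm, in world coordinates, good to about 4 mm: the middle of the surface that is visible of it).
The state is a dict: "t": time; "joints": joint angles; "dq": joint speeds; "tau": joint torques, N m; "tcp_pos": TCP position; "tcp_rot": TCP orientation; "contact_force": force on the tool from outside, world axes, zero at the start; "wrist_torque": the same for the moment, N m; "opening": finger opening in mm.
Only numpy, scipy, OpenCV 4.12 (cv2) and the standard library are available. Lean on these libraries where they do the work, as an engineer would, in place of code of your own. Each camera call takes 0.05 s, during which the arm holds its last target. There are 200 camera calls.

## Working session

There is one attempt and no reset: what is moved stays moved. The work goes in short steps, Python scripts to look and compute and a tool call to move; the robot and the scene stay as the last step left them, time stands still between calls to the robot, and variables do not carry over. Pictures are saved under pics/ and viewed, about 8 in all and at most 12, crops included, and the job is handed in when it is done.

Besides the shell and the picture viewer there is one more tool, called as a command line: name --argument value ..., lists and objects as JSON in quotes. apply_moves: Moves the arm, as the interface text tells. Its arguments: {"type":"object","properties":{"motion":{"type":"array"}},"required":["motion"]}

```bash
mkdir -p pics; ls
python3 - <<'E'
from plant import arm, vision
import cv2,numpy as np
s=arm.sense(); print(s['t'],s['tcp_pos'],s['tcp_rot'],s['opening'],arm.grip_point_offset)
ims=[]
for c in ['top','side']:
    im=vision.snapshot(c); cv2.imwrite(f'pics/{c}0.png',im[:,:,::-1])
    p=vision.camera_params(c); R=cv2.Rodrigues(np.array(p['rvec'],float))[0]
    print(c,'cam pos',(-R.T@np.array(p['tvec']).ravel()).round())
    for n in ['pepper_mill','rack','coaster','sugar_jar','salt_mill','mug','soap_bottle','bowl']:
        print(n,[(np.round(d['xyz'],1).tolist(),round(d['conf'],2)) for d in vision.boxes_of(n,c)[:2]])
print(arm.sense()['t'])
E
```

```text
pics
0.0 [208.72453739 588.58535654 230.55142018] [ 0.69736419 -0.12001672  0.11982932 -0.69636205] 85.1957533890324 -18.700000000000003
top cam pos [ 485.    5. 1144.]
pepper_mill [([564.5, -52.7, 194.0], 0.71)]
rack [([541.0, 179.3, 40.1], 0.89)]
coaster [([594.5, 134.0, 0.2], 0.68)]
sugar_jar [([493.9, 125.3, 108.2], 0.94)]
salt_mill [([734.6, 2.6, 97.8], 0.74)]
mug [([425.3, -383.9, 39.8], 0.82)]
soap_bottle [([582.0, -394.3, 132.8], 0.7)]
bowl [([477.5, 432.1, 25.4], 0.84)]
side cam pos [  -5. -803.  742.]
pepper_mill [([551.7, -67.9, 102.5], 0.79)]
rack [([562.3, 176.9, 38.1], 0.9)]
coaster [([600.7, 134.0, -0.3], 0.54)]
sugar_jar [([482.9, 114.8, 74.7], 0.66)]
salt_mill [([734.9, -9.9, 57.7], 0.56)]
mug [([422.6, -374.2, 61.7], 0.79)]
soap_bottle [([567.8, -421.6, 104.1], 0.65)]
bowl [([478.6, 445.5, 39.0], 0.95)]
0.9
```

View pics/top0.png

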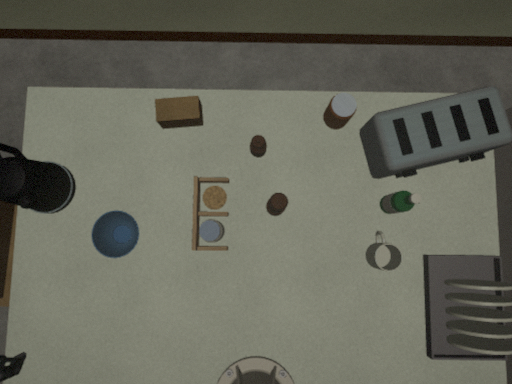

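View pics/side0.png

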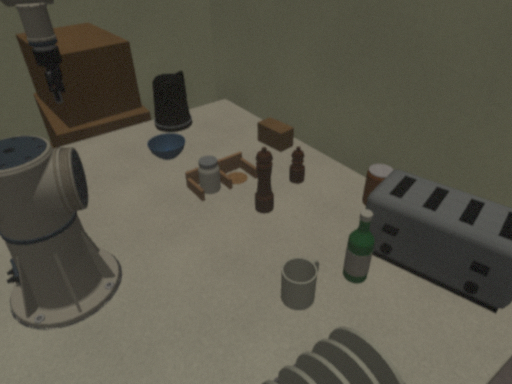

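```bash
cat > h.py <<'E'
import cv2,numpy as np
from plant import arm,vision
from scipy.spatial.transform import Rotation as Ro
def proj(c,P):
    p=vision.camera_params(c); return cv2.projectPoints(np.array(P,float).reshape(-1,3),np.array(p['rvec'],float),np.array(p['tvec'],float),np.array(p['mtx'],float),None)[0].reshape(-1,2)
def circ(x,y,z,r):
    t=np.linspace(0,2*np.pi,60); return np.c_[x+r*np.cos(t),y+r*np.sin(t),0*t+z]
def overlay(c,im,box,curves,k):
    x0,y0,x1,y1=box; o=cv2.resize(im[y0:y1,x0:x1,::-1].copy(),None,fx=k,fy=k,interpolation=cv2.INTER_CUBIC)
    o=cv2.convertScaleAbs(o,alpha=1.6)
    for P,col in curves:
        q=((proj(c,P)-[x0,y0]+.5)*k).astype(int); cv2.polylines(o,[q],False,col,1)
    return o
def rack(cx,cy,yaw):  # yaw of rack x axis; local outline at top of boards
    c,s=np.cos(yaw),np.sin(yaw); T=lambda a:[(cx+c*x-s*y,cy+s*x+c*y,z) for x,y,z in a]
    L=[]
    for yc in(-104,0,104): L.append(T([(45,yc-6,40),(-45,yc-6,40),(-45,yc+6,40),(45,yc+6,40)]))
    L.append(T([(45,-110,60),(57,-110,60),(57,110,60),(45,110,60),(45,-110,60)]))
    return L
E
cat > ov.py <<'E'
from h import *
import sys
mx,my,rx,ry,yw=map(float,sys.argv[1:6])
for c,box,k in(('top',(185,165,300,260),5),('side',(180,130,300,225),5)):
    im=cv2.imread(f'pics/{c}0.png')[:,:,::-1]
    cv=[(circ(mx,my,0,29),(0,255,0)),(circ(mx,my,50,29),(0,255,0)),(circ(mx,my,210,8),(0,255,255))]
    cv+=[(r,(255,255,0)) for r in rack(rx,ry,np.radians(yw))]
    if c=='top': o1=overlay(c,im,box,cv,k)
    else: o2=overlay(c,im,box,cv,k)
w=max(o1.shape[1],o2.shape[1]); o=[cv2.copyMakeBorder(a,0,0,0,w-a.shape[1],0) for a in(o1,o2)]
cv2.imwrite(sys.argv[6],cv2.resize(np.hstack(o),None,fx=.66,fy=.66,interpolation=cv2.INTER_AREA))
E
python3 ov.py 565 -50 545 134 90 pics/ov1.png
python3 - <<'E'
from h import *
s=arm.sense();print(Ro.from_quat(s['tcp_rot']).as_matrix().round(3), s['t'])
E
```

```text
[[ 0.942  0.     0.334]
 [-0.334  0.     0.942]
 [ 0.    -1.     0.   ]] 0.9
```

View pics/ov1.png

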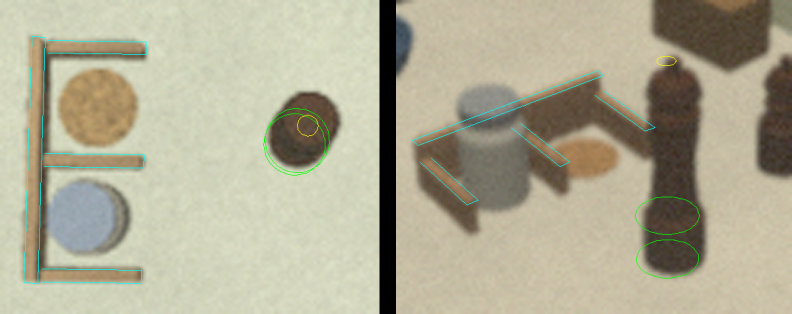

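apply_moves --motion '[{"xyz": [0.022,0,-0.028],"delta_rot": [0,0,0],"hand": 0.05},{"xyz": [0.022,0,-0.028],"delta_rot": [0,0,0],"hand": 0.05},{"xyz": [0.022,0,-0.028],"delta_rot": [0,0,0],"hand": 0.05},{"xyz": [0.022,0,-0.028],"delta_rot": [0,0,0],"hand": 0.05},{"xyz": [0.022,0,-0.028],"delta_rot": [0,0,0],"hand": 0.05},{"xyz": [0.022,0,-0.028],"delta_rot": [0,0,0],"hand": 0.05},{"xyz": [0.022,0,-0.028],"delta_rot": [0,0,0],"hand": 0.05},{"xyz": [0.022,0,-0.028],"delta_rot": [0,0,0],"hand": 0.05},{"xyz": [0.022,0,-0.028],"delta_rot": [0,0,0],"hand": 0.05},{"xyz": [0.022,0,-0.028],"delta_rot": [0,0,0],"hand": 0.05}]'

```text
t: 1.73
tcp_pos: [322.8, 250.1, 231.5]
tcp_rot: [-0.697, 0.12, -0.12, 0.697]
contact_force: [1.6, -0.8, 0.1]
opening: 40.5
```

apply_moves --motion '[{"xyz": [0.022,0,-0.028],"delta_rot": [0,0,0],"hand": 0.05},{"xyz": [0.022,0,-0.028],"delta_rot": [0,0,0],"hand": 0.05},{"xyz": [0.022,0,-0.028],"delta_rot": [0,0,0],"hand": 0.05},{"xyz": [0.022,0,-0.028],"delta_rot": [0,0,0],"hand": 0.05},{"xyz": [0.022,0,-0.028],"delta_rot": [0,0,0],"hand": 0.05},{"xyz": [0.022,0,-0.028],"delta_rot": [0,0,0],"hand": 0.05},{"xyz": [0.022,0,-0.028],"delta_rot": [0,0,0],"hand": 0.05},{"xyz": [0.022,0,-0.028],"delta_rot": [0,0,0],"hand": 0.05},{"xyz": [0.022,0,-0.028],"delta_rot": [0,0,0],"hand": 0.05},{"xyz": [0.022,0,-0.028],"delta_rot": [0,0,0],"hand": 0.05}]'

```text
t: 2.57
tcp_pos: [436.7, -87.7, 231.6]
tcp_rot: [-0.697, 0.12, -0.12, 0.697]
contact_force: [1.7, 0.1, -0.3]
opening: 40.2
```

apply_moves --motion '[{"xyz": [0.022,0,-0.028],"delta_rot": [0,0,0],"hand": 0.05},{"xyz": [0.022,0,-0.028],"delta_rot": [0,0,0],"hand": 0.05},{"xyz": [0.022,0,-0.028],"delta_rot": [0,0,0],"hand": 0.05},{"xyz": [0.022,0,-0.028],"delta_rot": [0,0,0],"hand": 0.05}]'

```text
t: 2.9
tcp_pos: [482.2, -222.8, 231.4]
tcp_rot: [0.697, -0.12, 0.12, -0.697]
contact_force: [0.4, 0.7, 0.3]
opening: 40.4
```

apply_moves --motion '[{"xyz": [0,0,0],"delta_rot": [0,7.05,0],"hand": 0.05},{"xyz": [0,0,0],"delta_rot": [0,7.05,0],"hand": 0.05},{"xyz": [0,0,0],"delta_rot": [0,7.05,0],"hand": 0.05},{"xyz": [0,0,0],"delta_rot": [0,7.05,0],"hand": 0.05},{"xyz": [0,0,0],"delta_rot": [0,7.05,0],"hand": 0.05},{"xyz": [0,0,0],"delta_rot": [0,7.05,0],"hand": 0.05},{"xyz": [0,0,0],"delta_rot": [0,7.05,0],"hand": 0.05},{"xyz": [0,0,0],"delta_rot": [0,7.05,0],"hand": 0.05},{"xyz": [0,0,0],"delta_rot": [0,7.05,0],"hand": 0.05},{"xyz": [0,0,0],"delta_rot": [0,7.05,0],"hand": 0.05}]'

```text
t: 3.73
tcp_pos: [482.0, -220.8, 231.4]
tcp_rot: [0.498, -0.502, 0.502, -0.498]
contact_force: [0.5, -0.2, -0.5]
opening: 40.4
```

apply_moves --motion '[{"xyz": [0,0,0],"delta_rot": [0,0,6.7],"hand": 0.05},{"xyz": [0,0,0],"delta_rot": [0,0,6.7],"hand": 0.05},{"xyz": [0,0,0],"delta_rot": [0,0,6.7],"hand": 0.05},{"xyz": [0,0,0],"delta_rot": [0,0,6.7],"hand": 0.05},{"xyz": [0,0,0],"delta_rot": [0,0,6.7],"hand": 0.05},{"xyz": [0,0,0],"delta_rot": [0,0,6.7],"hand": 0.05},{"xyz": [0,0,0],"delta_rot": [0,0,0],"hand": 0.05},{"xyz": [0,0,0],"delta_rot": [0,0,0],"hand": 0.05}]'

```text
t: 4.4
tcp_pos: [481.5, -221.7, 229.7]
tcp_rot: [-0.297, 0.642, -0.298, 0.64]
contact_force: [0.2, 0.2, 0.3]
opening: 40.1
```

```bash
cat > st.py <<'E'
from h import *
s=arm.sense();R=Ro.from_quat(s['tcp_rot']).as_matrix()
print(R.round(3),s['t'],s['tcp_pos'].round(1) if hasattr(s['tcp_pos'],'round') else s['tcp_pos'],s['opening'],np.round(s['joints'],2),np.round(s['contact_force'],1))
E
python3 st.py
```

```text
[[-0.003 -0.     1.   ]
 [-0.764  0.645 -0.003]
 [-0.645 -0.764 -0.002]] 4.4 [ 481.5 -221.7  229.7] 40.06817301321049 [-0.75  0.48  1.64  0.49  1.55 -0.89] [0.2 0.2 0.3]
```

apply_moves --motion '[{"xyz": [0.013,0.0257,0.01475],"delta_rot": [0,0,0],"hand": 0.05},{"xyz": [0.013,0.0257,0.01475],"delta_rot": [0,0,0],"hand": 0.05},{"xyz": [0.013,0.0257,0.01475],"delta_rot": [0,0,0],"hand": 0.05},{"xyz": [0.013,0.0257,0.01475],"delta_rot": [0,0,0],"hand": 0.05},{"xyz": [0.013,0.0257,0.01475],"delta_rot": [0,0,0],"hand": 0.05},{"xyz": [0.013,0.0257,0.01475],"delta_rot": [0,0,0],"hand": 0.05}]'

```text
t: 4.9
tcp_pos: [571.8, -179.9, 63.2]
tcp_rot: [-0.299, 0.64, -0.299, 0.641]
contact_force: [0.4, 0.2, -0.1]
opening: 40.1
```

apply_moves --motion '[{"xyz": [-0.0015,0.0176,0],"delta_rot": [0,0,0],"hand": 0.05},{"xyz": [-0.0015,0.0176,0],"delta_rot": [0,0,0],"hand": 0.05},{"xyz": [-0.0015,0.0176,0],"delta_rot": [0,0,0],"hand": 0.05},{"xyz": [-0.0015,0.0176,0],"delta_rot": [0,0,0],"hand": 0.05},{"xyz": [0,0,0],"delta_rot": [0,0,0],"hand": 0.05},{"xyz": [0,0,0],"delta_rot": [0,0,0],"hand": 0.05}]'

```text
t: 5.4
tcp_pos: [570.6, -129.8, 14.1]
tcp_rot: [-0.299, 0.641, -0.298, 0.641]
contact_force: [0.2, -0.0, 0.8]
opening: 40.5
```

```bash
python3 st.py
python3 - <<'E'
from h import *
o=[]
for c,box in(('top',(200,160,312,260)),('side',(210,120,322,220))):
    im=vision.snapshot(c); print(c,[(np.round(d['xyz'],1),round(d['conf'],2)) for d in vision.boxes_of('pepper_mill',c)[:2]])
    t=arm.sense()['tcp_pos']
    o.append(overlay(c,im,box,[(circ(570,-53,0,29),(0,255,0)),(circ(570,-53,50,29),(0,255,0)),(circ(570,-53,210,8),(0,255,255)),(circ(*t,3),(0,0,255))],3.5))
cv2.imwrite('pics/a.png',np.hstack(o))
E
```

```text
[[ 0.002 -0.001  1.   ]
 [-0.765  0.644  0.002]
 [-0.644 -0.765  0.   ]] 5.4 [ 570.6 -129.8   14.1] 40.50097120468997 [-0.55  0.79  1.67  0.63  1.18 -0.95] [ 0.2 -0.   0.8]
top [(array([561.8, -50.8, 192.5]), 0.85)]
side [(array([555. , -69.2, 104.5]), 0.89), (array([480.9, 443.8,  37.6]), 0.46)]
```

View pics/a.png

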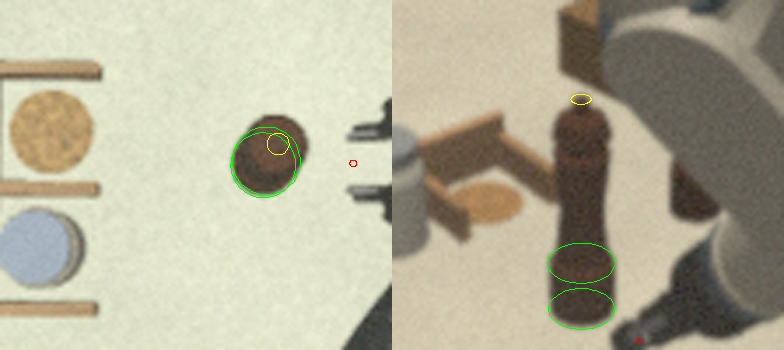

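apply_moves --motion '[{"xyz": [-0.0061,0.0052,0],"delta_rot": [0,0,0],"hand": 0.05},{"xyz": [-0.0061,0.0052,0],"delta_rot": [0,0,0],"hand": 0.05},{"xyz": [-0.0061,0.0052,0],"delta_rot": [0,0,0],"hand": 0.05},{"xyz": [-0.0046,0.0039,0],"delta_rot": [0,0,0],"hand": 0.05},{"xyz": [-0.0023,0.0019,0],"delta_rot": [0,0,0],"hand": 0.05},{"xyz": [-0.0023,0.0019,0],"delta_rot": [0,0,0],"hand": 0.05},{"xyz": [-0.0023,0.0019,0],"delta_rot": [0,0,0],"hand": 0.05},{"xyz": [-0.0023,0.0019,0],"delta_rot": [0,0,0],"hand": 0.05},{"xyz": [-0.0023,0.0019,0],"delta_rot": [0,0,0],"hand": 0.05},{"xyz": [-0.0023,0.0019,0],"delta_rot": [0,0,0],"hand": 0.05}]'

```text
t: 6.43
tcp_pos: [570.5, -82.7, 13.3]
tcp_rot: [-0.298, 0.641, -0.298, 0.641]
contact_force: [0.0, -0.4, 0.8]
opening: 40.4
```

apply_moves --motion '[{"xyz": [-0.0023,0.0019,0],"delta_rot": [0,0,0],"hand": 0.05},{"xyz": [-0.0023,0.0019,0],"delta_rot": [0,0,0],"hand": 0.05},{"xyz": [-0.0023,0.0019,0],"delta_rot": [0,0,0],"hand": 0.05},{"xyz": [-0.0023,0.0019,0],"delta_rot": [0,0,0],"hand": 0.05}]'

```text
t: 6.77
tcp_pos: [570.6, -70.9, 13.4]
tcp_rot: [-0.298, 0.641, -0.298, 0.641]
contact_force: [-0.7, -0.9, -1.2]
opening: 40.7
```

```bash
cat > look.py <<'E'
from h import *
import sys
off=float(sys.argv[1]); o=[]
t=arm.sense()['tcp_pos']; x,y=t[0],t[1]+off
for c,box in(('top',(190,160,302,260)),('side',(200,110,312,210))):
    im=vision.snapshot(c); print(c,[(np.round(d['xyz'],1),round(d['conf'],2)) for d in vision.boxes_of('pepper_mill',c)[:2]])
    o.append(overlay(c,im,box,[(circ(x,y,0,29),(0,255,0)),(circ(x,y,50,29),(0,255,0)),(circ(x,y,210,8),(0,255,255)),(circ(*t,3),(0,0,255))],3.5))
cv2.imwrite(sys.argv[2],np.hstack(o)); print(x,y)
E
python3 st.py; python3 look.py 28 pics/b.png
```

```text
[[-0.     0.001  1.   ]
 [-0.764  0.645 -0.001]
 [-0.645 -0.764  0.   ]] 6.7667 [570.6 -70.9  13.4] 40.651334657114774 [-0.48  0.76  1.74  0.69  1.12 -0.94] [-0.7 -0.9 -1.2]
top [(array([565.4, -40.9, 192.5]), 0.84)]
side [(array([557.6, -58.4, 124.7]), 0.63)]
570.5596348515223 -42.890842260159786
```

View pics/b.png

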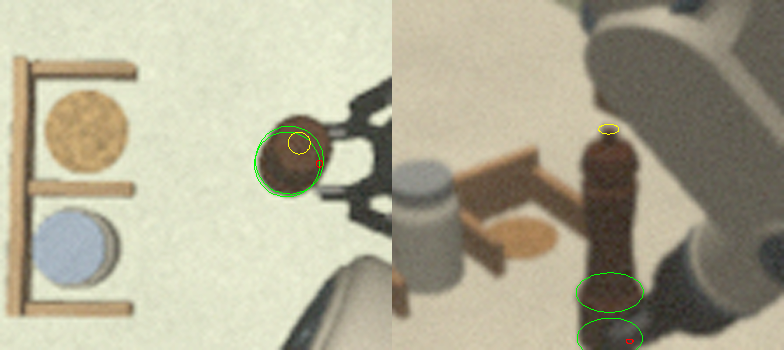

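apply_moves --motion '[{"xyz": [-0.0031,0.0026,0.0013],"delta_rot": [0,0,0],"hand": 0.05},{"xyz": [-0.0031,0.0026,0.0013],"delta_rot": [0,0,0],"hand": 0.05},{"xyz": [-0.0031,0.0026,0.0013],"delta_rot": [0,0,0],"hand": 0.05},{"xyz": [-0.0031,0.0026,0.0013],"delta_rot": [0,0,0],"hand": 0.05},{"xyz": [-0.0031,0.0026,0.0013],"delta_rot": [0,0,0],"hand": 0.05},{"xyz": [-0.0031,0.0026,0.0013],"delta_rot": [0,0,0],"hand": 0.05},{"xyz": [-0.0031,0.0026,0.0013],"delta_rot": [0,0,0],"hand": 0.05},{"xyz": [-0.0031,0.0026,0.0013],"delta_rot": [0,0,0],"hand": 0.05},{"xyz": [-0.0031,0.0026,0.0013],"delta_rot": [0,0,0],"hand": 0.05},{"xyz": [-0.0031,0.0026,0.0013],"delta_rot": [0,0,0],"hand": 0.05}]'

```text
t: 7.8
tcp_pos: [583.6, -30.0, 13.6]
tcp_rot: [-0.298, 0.641, -0.298, 0.641]
contact_force: [-0.5, -1.4, -0.5]
opening: 40.7
```

apply_moves --motion '[{"xyz": [-0.0031,0.0026,0.0013],"delta_rot": [0,0,0],"hand": 0.05},{"xyz": [-0.0031,0.0026,0.0013],"delta_rot": [0,0,0],"hand": 0.05},{"xyz": [-0.0031,0.0026,0.0013],"delta_rot": [0,0,0],"hand": 0.05},{"xyz": [-0.0031,0.0026,0.0013],"delta_rot": [0,0,0],"hand": 0.05},{"xyz": [-0.0031,0.0026,0.0013],"delta_rot": [0,0,0],"hand": 0.05},{"xyz": [-0.0031,0.0026,0.0013],"delta_rot": [0,0,0],"hand": 0.05},{"xyz": [-0.0031,0.0026,0.0013],"delta_rot": [0,0,0],"hand": 0.05},{"xyz": [-0.0031,0.0026,0.0013],"delta_rot": [0,0,0],"hand": 0.05},{"xyz": [-0.0031,0.0026,0.0013],"delta_rot": [0,0,0],"hand": 0.05},{"xyz": [-0.0031,0.0026,0.0013],"delta_rot": [0,0,0],"hand": 0.05}]'

```text
t: 8.63
tcp_pos: [596.6, 10.4, 13.8]
tcp_rot: [-0.298, 0.641, -0.298, 0.641]
contact_force: [-1.1, -1.5, -0.9]
opening: 40.4
```

```bash
python3 st.py; python3 look.py 26 pics/c.png
```

```text
[[-0.     0.     1.   ]
 [-0.764  0.645 -0.   ]
 [-0.645 -0.764 -0.   ]] 8.6333 [596.6  10.4  13.8] 40.382099990646275 [-0.34  0.75  1.76  0.77  1.06 -0.88] [-1.1 -1.5 -0.9]
top [(array([589.1,  33.3, 190.6]), 0.8)]
side [(array([581.5,  20.2, 129.4]), 0.84)]
596.6396560152425 36.40009254595505
```

View pics/c.png

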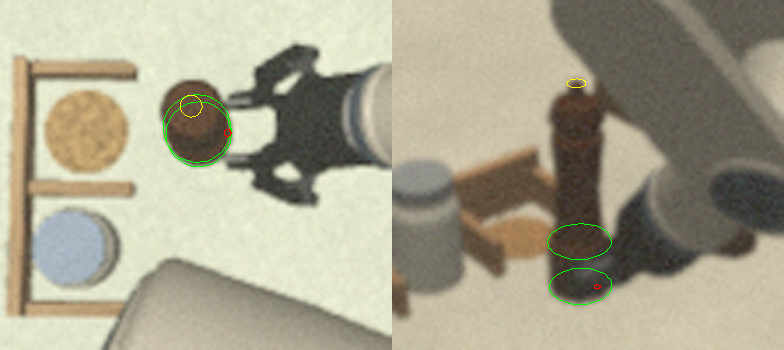

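apply_moves --motion '[{"xyz": [-0.0031,0.0026,0],"delta_rot": [0,0,0],"hand": 0.05},{"xyz": [-0.0031,0.0026,0],"delta_rot": [0,0,0],"hand": 0.05},{"xyz": [-0.0031,0.0026,0],"delta_rot": [0,0,0],"hand": 0.05},{"xyz": [-0.0031,0.0026,0],"delta_rot": [0,0,0],"hand": 0.05},{"xyz": [-0.0031,0.0026,0],"delta_rot": [0,0,0],"hand": 0.05},{"xyz": [-0.0031,0.0026,0],"delta_rot": [0,0,0],"hand": 0.05},{"xyz": [-0.0031,0.0026,0],"delta_rot": [0,0,0],"hand": 0.05},{"xyz": [-0.0031,0.0026,0],"delta_rot": [0,0,0],"hand": 0.05},{"xyz": [-0.0031,0.0026,0],"delta_rot": [0,0,0],"hand": 0.05},{"xyz": [-0.0031,0.0026,0],"delta_rot": [0,0,0],"hand": 0.05}]'

```text
t: 9.67
tcp_pos: [596.5, 50.9, 13.9]
tcp_rot: [-0.298, 0.641, -0.298, 0.641]
contact_force: [-0.3, -1.1, -0.4]
opening: 40.6
```

apply_moves --motion '[{"xyz": [-0.0031,0.0026,0],"delta_rot": [0,0,0],"hand": 0.05},{"xyz": [-0.0031,0.0026,0],"delta_rot": [0,0,0],"hand": 0.05},{"xyz": [-0.0031,0.0026,0],"delta_rot": [0,0,0],"hand": 0.05},{"xyz": [-0.0031,0.0026,0],"delta_rot": [0,0,0],"hand": 0.05},{"xyz": [-0.0031,0.0026,0],"delta_rot": [0,0,0],"hand": 0.05},{"xyz": [-0.0031,0.0026,0],"delta_rot": [0,0,0],"hand": 0.05},{"xyz": [-0.0031,0.0026,0],"delta_rot": [0,0,0],"hand": 0.05},{"xyz": [-0.0031,0.0026,0],"delta_rot": [0,0,0],"hand": 0.05}]'

```text
t: 10.33
tcp_pos: [596.6, 83.2, 14.1]
tcp_rot: [-0.298, 0.641, -0.298, 0.641]
contact_force: [-0.2, -1.5, -0.1]
opening: 41.0
```

```bash
python3 st.py; python3 look.py 26 pics/d.png
```

```text
[[-0.     0.     1.   ]
 [-0.764  0.645 -0.   ]
 [-0.645 -0.764  0.   ]] 10.3333 [596.6  83.2  14.1] 40.98073080090838 [-0.23  0.73  1.81  0.85  0.99 -0.85] [-0.2 -1.5 -0.1]
top [(array([591.1,  96.8, 191.7]), 0.97)]
side [(array([581. ,  95.5, 126.3]), 0.56)]
596.5503649726454 109.21497027511401
```

View pics/d.png

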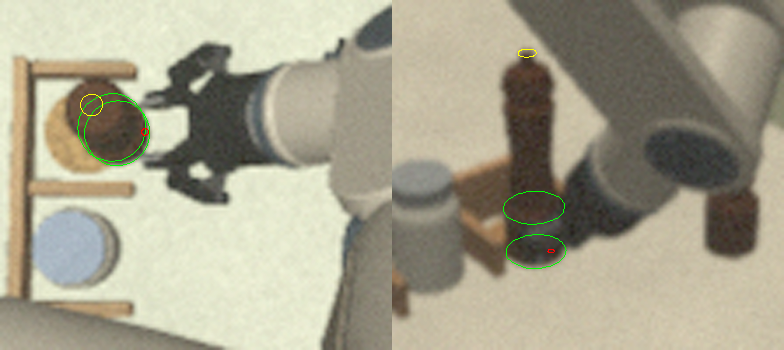

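apply_moves --motion '[{"xyz": [-0.0031,0.0026,0],"delta_rot": [0,0,0],"hand": 0.05},{"xyz": [-0.0031,0.0026,0],"delta_rot": [0,0,0],"hand": 0.05},{"xyz": [-0.0031,0.0026,0],"delta_rot": [0,0,0],"hand": 0.05},{"xyz": [-0.0031,0.0026,0],"delta_rot": [0,0,0],"hand": 0.05},{"xyz": [-0.0031,0.0026,0],"delta_rot": [0,0,0],"hand": 0.05},{"xyz": [-0.0031,0.0026,0],"delta_rot": [0,0,0],"hand": 0.05},{"xyz": [-0.0023,0.0019,0],"delta_rot": [0,0,0],"hand": 0.05},{"xyz": [0,0,0],"delta_rot": [0,0,0],"hand": 0.05},{"xyz": [0,0,0],"delta_rot": [0,0,0],"hand": 0.05}]'

```text
t: 11.28
tcp_pos: [596.4, 110.5, 14.2]
tcp_rot: [-0.298, 0.641, -0.298, 0.641]
contact_force: [0.1, 0.6, -0.1]
opening: 40.6
```

apply_moves --motion '[{"xyz": [0.0031,-0.0026,0],"delta_rot": [0,0,0],"hand": 0.05},{"xyz": [0.0046,-0.0039,0],"delta_rot": [0,0,0],"hand": 0.05},{"xyz": [0.0077,-0.0064,0],"delta_rot": [0,0,0],"hand": 0.05},{"xyz": [0.0115,-0.0097,0],"delta_rot": [0,0,0],"hand": 0.05},{"xyz": [0.0115,-0.0097,0],"delta_rot": [0,0,0],"hand": 0.05},{"xyz": [0.0115,-0.0097,0],"delta_rot": [0,0,0],"hand": 0.05},{"xyz": [0.0115,-0.0097,0],"delta_rot": [0,0,0],"hand": 0.05},{"xyz": [0.0115,-0.0097,0],"delta_rot": [0,0,0],"hand": 0.05},{"xyz": [0,-0.02,0],"delta_rot": [0,0,0],"hand": 0.05},{"xyz": [0,-0.02,0],"delta_rot": [0,0,0],"hand": 0.05}]'

```text
t: 12.12
tcp_pos: [595.8, -12.9, 44.2]
tcp_rot: [-0.297, 0.642, -0.298, 0.641]
contact_force: [0.9, 0.4, 1.0]
opening: 40.4
```

```bash
python3 st.py
python3 - <<'E'
from h import *
o=[]; x,y=597,135
for c,box in(('top',(185,130,297,260)),('side',(180,90,292,220))):
    im=vision.snapshot(c)
    for n in ['pepper_mill','sugar_jar','salt_mill','mug','soap_bottle','bowl']: print(c,n,[(np.round(d['xyz'],1),round(d['conf'],2)) for d in vision.boxes_of(n,c)[:1]])
    o.append(overlay(c,im,box,[(circ(x,y,0,29),(0,255,0)),(circ(x,y,50,29),(0,255,0)),(circ(x,y,210,8),(0,255,255))],3.5))
cv2.imwrite('pics/e.png',np.hstack(o))
E
```

```text
[[-0.002 -0.001  1.   ]
 [-0.764  0.646 -0.001]
 [-0.646 -0.764 -0.002]] 12.1167 [595.8 -12.9  44.2] 40.36008567989529 [-0.38  0.71  1.74  0.73  1.12 -0.85] [0.9 0.4 1. ]
top pepper_mill [(array([591.4, 127.6, 186.5]), 0.92)]
top sugar_jar [(array([491.4, 124.2, 107.2]), 0.79)]
top salt_mill [(array([734.3,   5.6,  96.3]), 0.5)]
top mug [(array([ 580.4, -397.9,  139. ]), 0.21)]
top soap_bottle [(array([ 582.7, -397.5,  139.3]), 0.77)]
top bowl [(array([478.4, 429.9,  25. ]), 0.65)]
side pepper_mill [(array([582.9, 119.9, 104.8]), 0.67)]
side sugar_jar [(array([483. , 116.5,  76.7]), 0.87)]
side salt_mill [(array([743.4, -18. ,  18.9]), 0.49)]
side mug [(array([ 420.8, -374.2,   60.8]), 0.96)]
side soap_bottle []
side bowl [(array([480.6, 444.7,  36.7]), 0.86)]
```

View pics/e.png

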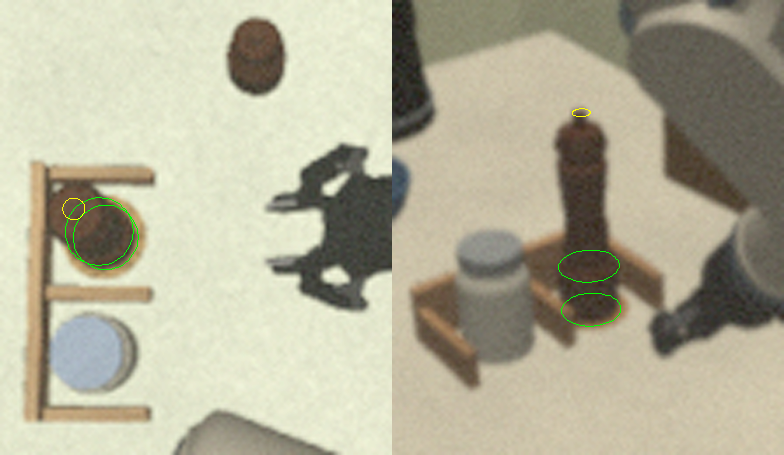

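```bash
python3 -c "
from plant import arm
print(arm.finish_job())"
```

```text
the job is handed in; nothing more can be done
None
```

The pepper mill now stands upright in the empty bay, centred over the coaster, and I handed the job in at about 13 s. I pushed it at roughly 20 mm height with the tips of the half-open, tilted gripper, without gripping or lifting it. Measured tool forces stayed under about 2 N.

- **Mill position:** the final top and side views put its foot at about (597, 135) mm, about 17 mm inside the bay's front edge. That is within about 2 mm of the bay's centre.
- **Gripper:** it finished about 120 mm clear of the mill.
- **Other things:** the sugar jar, salt mill and bowl (top camera) and the mug (side camera) read within about 3 mm of where they started. The soap bottle read within about 7 mm, mostly in estimated height.
- **Detections that disagreed:**
  - The top camera's low-confidence mug report (0.21) landed on the soap bottle, so I discounted it.
  - The side camera missed the bottle.
  - The side camera saw the salt mill only partly, hidden behind the arm.

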